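# Set the air valve at the glaze-spraying bench

## Robot

A 6-joint arm with a two-finger parallel gripper is mounted at the origin on the work surface. World frame = base frame: x ahead of the robot, y to its left, z up, the work surface at z = 0. Lengths are in mm, angles in degrees, forces in N, time in s.
With the tool pointing down it reaches from about 325 to 925 mm from the base axis. Payload 3.1 kg.
Tool frame: the origin (TCP) lies between the finger pads, 19 mm behind the fingertips; this is the grasp point; z points along the fingers, x is the direction in which the jaws open and shut, and the axes are right-handed (so a half turn about z gives the same grasp; the last joint's range is limited). The gripper opens to 85 mm and grips with 20 to 120 N. Pads are 22 mm wide; open, the fingers measure 114 mm over their backs; the gripper's body (76 mm by 85 mm) begins 54 mm behind the grasp point. The pads swing forward as they close: fully open they stand 13 mm farther back than shut.
Start: joints at [-80.97, 12.427, 92.441, -0, 75.132, -6.429], TCP at [166.608, -602.396, 250] pointing down, gripper open.
Joint ranges: [-157.48, 157.48], [-44.54, 120.13], [17.64, 146.25], [-64.5, 244.5], [7.68, 150.69], [-147.95, 147.95]. Speed limits (degrees/s): [159.86, 159.86, 180, 180, 180, 180].

## Interface

Orientations are given as [roll, pitch, yaw] about the fixed x, y, z axes, in that order (R = Rz(yaw) Ry(pitch) Rx(roll)).
In Python, from station import * gives the robot as it stands. Calls block until the motion is done:
- goto(position, orientation): joint-space move of the TCP to a pose.
- move_l(position, attitude=None, speed=150): straight line of the TCP; attitude=None keeps the orientation; speed is the mean speed in mm/s.
- move_j(angles): joint-space move.
- grip(opening, squeeze=None): finger opening in mm; squeeze is the grip in N (None keeps the last); returns when the fingers have stopped.
- wait(seconds).
- solve_ik(position, orientation): joint angles nearest the present ones, or None.
- get_obs(): the state.
- get_image(name): name is "scene" or "top" or "wrist"; returns the picture (420x560x3 uint8, red, green, blue); there is no depth.
- get_calibration(name): a dict with "fx", "fy", "cx", "cy" (pixels), "R" (3x3) and "t" (3): a world point X has camera coordinates R X + t; the wrist camera has in their place "mount" (4x4, takes a point from camera to tool coordinates, whose origin is the TCP and whose axes are the tool frame's). Camera axes: x right, y down, z forward; pixel columns grow to the right and rows downward; lengths in mm; the calibration is good to about 2 mm. A picture is of the moment at which its call begins: read the wrist's pose just before it. get_calibration takes no time and is no camera call.
A pose or a line that the arm cannot do raises Unreachable and nothing moves.
- sign_off(): hands the job in, once; it reports no verdict.
Trained networks look in the newest picture that a camera, given by its name, has taken for a name from the list of things; names that differ only in an ending like _2 or _b are one class to them, and where a whole thing is asked for, a point or a joint stands for the part that bears it (a point fixed in the world has none). Each returns a list of dicts, best first, with "score" (0 to 1); they miss things now and then, are a little off and sometimes report something else, mostly with a low value. They report only what shows in the picture. A call takes as long as a camera call.
- spot_in(name, camera): "extent" ([centre column, centre row, width, height] in pixels, round what is visible of it).
- regions_of(name, camera): "region" (420x560 bool, what is visible of it) and "extent" ([centre column, centre row, width, height] in pixels, round what is visible of it).
The state is a dict: "t": time; "joint_pos": joint angles; "qvel": joint speeds; "effort": joint torques, N m; "tcp_pos": TCP position; "ee_rot": TCP orientation; "wrist_force": force on the tool from outside, world axes, zero at the start; "moment": the same for the moment, N m; "grip_width": finger opening in mm.
Only numpy, scipy, OpenCV 4.12 (cv2) and the standard library are available. Lean on these libraries where they do the work, as an engineer would, in place of code of your own. Each camera call takes 0.05 s, during which the arm holds its last target. There are 200 camera calls.

## Task

Get the glaze-spraying air line ready: first turn the knob in the middle of the gauge anticlockwise until its red pointer stands on the green zero mark, and leave it there. Then take the black handle on the red valve wheel, turn the wheel clockwise to its closed stop, back it off (anticlockwise) exactly two full turns, and finish still gripping the handle with the wheel held still there. Leave the mug, the glaze jar and the dish where they are.

Things in the scene. Friction and masses are not known exactly. Their poses are not given: they have to be found in the camera images.
- gauge: Pressure gauge fixed to the bench, face up: dark round case 110 mm in diameter, white dial, steel rim 3 mm high, 90 mm square foot. Origin: centre of its underside, on the dial's axis; z up. The dial face is 60 mm above it. Scale marks run clockwise; the broad green one is zero, the others thin and black. A short pipe sticks out on its +x side, to 78 mm from the axis.
- peak_pointer (a joint): Angle of the gauge's peak pointer and the knob that carries it (rad): 0 when the red pointer stands on the green zero mark, growing clockwise seen from above. It starts between 0.6 and 1.35, so it has to go back anticlockwise. No stop at zero: it can go past zero to -0.6. Stiff enough to stay where it is left (0.04 N m of friction).
- knob_grip (a point): Centre of the knob's grip bar, on the dial's axis, 28 mm above the dial face. The bar is black, 36 mm long, 14 mm wide (the width to grip) and stands from 10 mm to 40 mm above the dial face; below it is a flat disc 38 mm in diameter. This point's x axis runs along the bar towards the red pointer's tip; z up.
- pointer_tip (a point): Tip end of the red pointer, 42 mm from the dial's axis, 4 mm above the dial face. The pointer turns with the knob.
- zero_mark (a point): Green zero mark, 42 mm from the dial's axis, at the pointer tip's height. The pointer is at zero when its tip is over this point.
- valve: Brass air valve fixed to the bench on a 100 mm square grey foot, with pipe stubs on its two y sides, up to 72 mm from the axis. Origin: centre of its underside, on the wheel's axis; z up. The wheel's underside is 86 mm above the origin. At the closed stop the handle lies on this frame's +x side. It stands at any yaw. Everything here stands on a slate board, its top at z = 0.012.
- valve_wheel (a joint): Angle of the red valve wheel (rad): 0 at the closed stop (hard, cannot be turned further), growing as the valve opens, anticlockwise seen from above; one full turn is 6.283. It starts between 2 and 7 and can open to 22. Turning takes 0.12 N m of friction (about 3 N at the handle) and it stays where it is left; the wheel does not rise or sink.
- wheel_hub (a point): Centre of the top of the red wheel's hub, on the wheel's axis, 100 mm above the valve's origin. The wheel has three spokes and a rim 114 mm in outer diameter, 14 mm thick, its top level with this point.
- crank_handle: Black round upright handle on the wheel's rim, 23 mm in diameter and 50 mm tall, its axis 50 mm from the wheel's axis. It spins freely on its own upright pin, so a gripper that holds it can keep its yaw while going round in a circle. Origin: centre of its lower end, 3 mm above the rim's top; z up. Its own yaw means nothing.
- handle_mid (a point): Point on the black handle's axis, 28 mm above its lower end (22 mm below its top): where to hold it.
- mug: Brown clay mug, 84 mm in diameter, 70 mm tall, with one handle; loose, to be left alone. Origin: centre of its underside.
- glaze_jar: Glaze jar with a white lid, 60 mm in diameter, 85 mm tall; loose, to be left alone. Origin: centre of its underside.
- dish: Shallow ochre dish, 120 mm in diameter, 18 mm tall; loose, to be left alone. Origin: centre of its underside.

How it is judged:
By the outcome, as a careful person would: the job done as asked, in the order asked, and still so for the second after the job is handed in, while the arm keeps its last pose, push and grip.
It also fails if it takes over 72 s, if anything falls off the work surface, if the arm or the gripper's body presses on something with over 40 N, if the wrist force passes 120 N, or if a joint passes its speed limit or range.

## Working session

There is one attempt and no reset: what is moved stays moved. The work goes in short steps, each a Python script; the robot and the scene stay as the last script left them, time stands still between calls to the robot, and variables do not carry over. Pictures are saved under pics/ and viewed, about 8 in all and at most 12, crops included, and the job is handed in when it is done.

```bash
mkdir -p pics; ls; python3 - <<'E'
from station import *
import cv2,numpy as np
for n in ("scene","top"):
    im=get_image(n); cv2.imwrite(f"pics/{n}0.png",im[:,:,::-1])
    c=get_calibration(n); print(n,c)
    for k in ("gauge","valve","peak_pointer","crank_handle","mug","glaze_jar","dish"):
        print(k,[(np.round(d["extent"]).tolist(),round(d["score"],2)) for d in spot_in(k,n)[:2]])
print(get_calibration("wrist")); print(get_obs())
E
```

```text
pics
scene {'fx': 397.72303483507363, 'fy': 397.72303483507363, 'cx': 275.9826387312821, 'cy': 200.88146023322284, 'R': array([[ 0.03247263,  0.99944812, -0.00699856],
       [ 0.74856773, -0.02895997, -0.6624256 ],
       [-0.6622627 ,  0.0162718 , -0.74909502]]), 't': array([ -20.48316825, -374.02688751, 1576.2285738 ])}
gauge [([321.0, 195.0, 35.0, 38.0], 0.87)]
valve [([235.0, 194.0, 45.0, 50.0], 0.72)]
peak_pointer [([320.0, 185.0, 12.0, 11.0], 0.74)]
crank_handle []
mug [([306.0, 262.0, 46.0, 44.0], 0.83)]
glaze_jar [([163.0, 194.0, 21.0, 34.0], 0.96)]
dish [([403.0, 236.0, 47.0, 33.0], 0.74)]
top {'fx': 506.7902895039086, 'fy': 506.7902895039086, 'cx': 280.718959558598, 'cy': 207.52023399473606, 'R': array([[ 0.02279218, -0.9995511 ,  0.01944532],
       [-0.98050425, -0.02614656, -0.19475052],
       [ 0.19517152, -0.01462743, -0.98066004]]), 't': array([ -16.63062819,  627.02321445, 1211.30821101])}
gauge [([226.0, 247.0, 47.0, 53.0], 0.92)]
valve [([327.0, 256.0, 51.0, 53.0], 0.92), ([144.0, 187.0, 45.0, 45.0], 0.67)]
peak_pointer [([226.0, 246.0, 19.0, 17.0], 0.59)]
crank_
[... 620 characters left out ...]
0.00000000e+00,
         1.00000000e+00]])}
{'t': 0.8, 'joint_pos': array([-8.09675763e+01,  1.24266882e+01,  9.24396820e+01, -7.50607546e-04,
        7.51305427e+01, -6.42880313e+00]), 'qvel': array([-0.01310668, -0.00890206,  0.04524081, -0.07133713, -0.05911852,
        0.02281633]), 'effort': array([-1.02076519e-03, -3.96832323e+01, -3.04236710e+01, -1.32689647e-04,
        5.12232618e-04,  1.12919304e-05]), 'tcp_pos': array([ 166.6367122 , -602.40745345,  250.0206956 ]), 'ee_rot': array([ 1.79998933e+02, -2.98634602e-03, -7.45385805e+01]), 'wrist_force': array([0.04669688, 0.38815173, 0.19290773]), 'moment': array([ 0.04451119,  0.002812  , -0.05327904]), 'grip_width': 85.2781014488322}
```

```bash
cat > h.py <<'E'
from station import *
import cv2,numpy as np
from scipy.spatial.transform import Rotation as Ro
def cam(n,o=None):
    c=get_calibration(n)
    if n=="wrist":
        o=o or get_obs()
        T=np.eye(4);T[:3,:3]=Ro.from_euler("xyz",o["ee_rot"],degrees=True).as_matrix();T[:3,3]=o["tcp_pos"]
        M=np.linalg.inv(T@c["mount"]); c["R"],c["t"]=M[:3,:3],M[:3,3]
    return c
def toplane(c,uv,z):
    R,t=np.array(c["R"]),np.array(c["t"])
    d=R.T@np.array([(uv[0]-c["cx"])/c["fx"],(uv[1]-c["cy"])/c["fy"],1]); p=-R.T@t
    return p+d*(z-p[2])/d[2]
def proj(c,X):
    q=np.array(c["R"])@np.array(X,float)+c["t"]; return np.array([c["fx"]*q[0]/q[2]+c["cx"],c["fy"]*q[1]/q[2]+c["cy"]])
E
python3 - <<'E'
from h import *
c=cam("top");s=cam("scene")
print("gauge",toplane(c,(226,246),90),toplane(s,(320,185),100))
print("valve",toplane(c,(327,256),110),toplane(s,(235,194),90))
print("mug",toplane(c,(252,158),50)," jar",toplane(c,(414,261),60)," dish",toplane(c,(143,187),22))
a=cv2.imread("pics/top0.png")[130:300,110:450]; b=cv2.imread("pics/scene0.png")[140:300,130:450]
a=cv2.resize(a,(680,340),interpolation=2);b=cv2.resize(b,(680,340)); cv2.imwrite("pics/v1.png",cv2.vconcat([a,b])[:600])
E
```

```text
gauge [523.43791888 129.19147669  90.        ] [531.82117398 131.39886785 100.        ]
valve [ 503.25649043 -112.96049768  110.        ] [ 548.42975815 -114.6138032    90.        ]
mug [757.99777595  75.83692786  50.        ]  jar [ 501.39543597 -334.29614485   60.        ]  dish [679.98555342 357.4069978   22.        ]
```

View pics/v1.png

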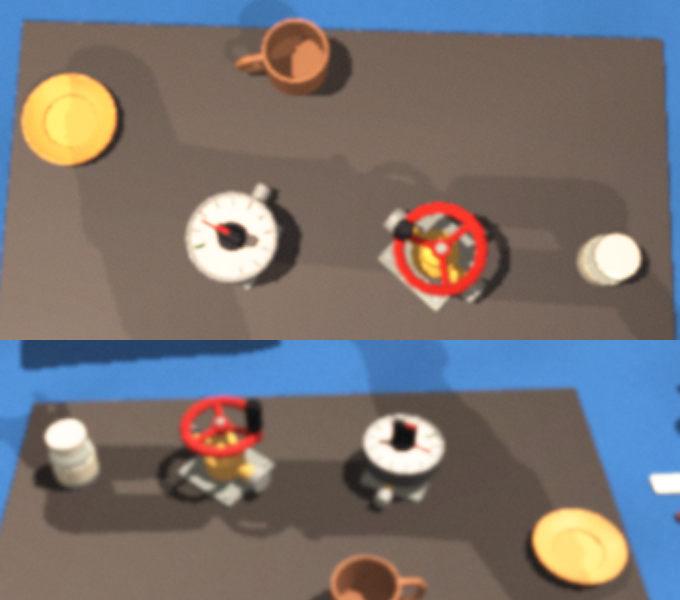

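```bash
python3 - <<'E'
from h import *
for n,p in (("valve",(515,-115,240)),("gauge",(527,130,215))):
    yaw=np.degrees(np.arctan2(p[1],p[0]))
    yaw+= -0 
    goto(p,[180,0,yaw]); wait(0.2)
    o=get_obs(); im=get_image("wrist"); np.save(f"{n}.npy",o,allow_pickle=True)
    cv2.imwrite(f"pics/w_{n}.png",im[:,:,::-1]); print(n,o["t"],o["tcp_pos"],o["ee_rot"])
    for k in ("wheel_hub","crank_handle","peak_pointer","gauge","valve"):
        print(k,[(np.round(d["extent"],1).tolist(),round(d["score"],2)) for d in spot_in(k,"wrist")[:2]])
a=[cv2.resize(cv2.imread(f"pics/w_{n}.png"),(400,300)) for n in("valve","gauge")]
cv2.imwrite("pics/v2.png",cv2.hconcat(a))
E
```

```text
valve 3.15 [ 514.94788447 -115.69091255  239.98170842] [ 1.79995954e+02  9.56648639e-04 -1.26571144e+01]
wheel_hub [([270.4, 204.0, 126.4, 124.6], 0.66)]
crank_handle []
peak_pointer []
gauge []
valve [([269.6, 195.7, 118.5, 146.3], 0.68)]
gauge 4.625 [527.46323479 128.58975039 215.23198058] [ 1.79978406e+02 -2.27519071e-02  1.37172060e+01]
wheel_hub []
crank_handle []
peak_pointer [([275.1, 195.8, 51.8, 67.3], 0.59)]
gauge [([269.6, 187.4, 119.3, 126.5], 0.7)]
valve [([220.7, 346.7, 91.2, 72.8], 0.86), ([270.3, 187.8, 122.4, 128.4], 0.57)]
```

View pics/v2.png

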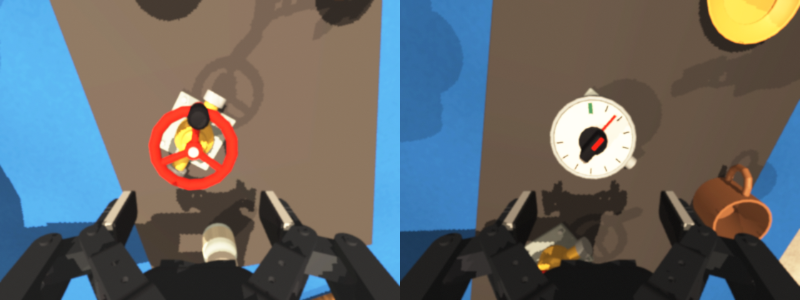

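```bash
cat > fit.py <<'E'
from h import *
def circ(P):
    A=np.c_[2*P[:,:2],np.ones(len(P))]; s=np.linalg.lstsq(A,(P[:,:2]**2).sum(1),rcond=None)[0]
    return s[:2],np.sqrt(s[2]+s[0]**2+s[1]**2)
def big(m,near):
    n,l,st,ce=cv2.connectedComponentsWithStats(m.astype(np.uint8))
    i=1+np.argmax([st[i,4]-5*np.hypot(*(ce[i]-near)) for i in range(1,n)]); return l==i
def edge(m):
    c=max(cv2.findContours(m.astype(np.uint8),cv2.RETR_EXTERNAL,cv2.CHAIN_APPROX_NONE)[0],key=cv2.contourArea)
    return c[:,0]
def gauge(im,c,ctr=None,z=72):
    """im BGR -> centre, green angle, red angle (deg, world)"""
    hsv=cv2.cvtColor(im,cv2.COLOR_BGR2HSV); H,S,V=[hsv[...,i].astype(int) for i in range(3)]
    out={}
    if ctr is None:
        p=proj(c,(527,129,72)); w=big((S<70)&(V>150),p); h=cv2.convexHull(edge(w))[:,0]
        P=np.array([toplane(c,q,75) for q in h]); out["circ"]=circ(P); ctr=out["circ"][0]
    jj,ii=np.mgrid[0:420,0:560]
    def polar(m,z):
        P=np.array([toplane(c,(u,v),z)[:2] for u,v in zip(ii[m],jj[m])])-ctr; r=np.hypot(*P.T); return P,r
    box=np.zeros(H.shape,bool); u,v=proj(c,(*ctr,72)).astype(int); k=80; box[max(v-k,0):v+k,max(u-k,0):u+k]=1
    g=box&(H>40)&(H<90)&(S>70); P,r=polar(g,72); s=(r>30)&(r<52); out["green"]=(np.degrees(np.arctan2(*P[s].mean(0)[::-1])),r[s].mean(),s.sum())
    rd=box&((H<10)|(H>170))&(S>120)&(V>80); P,r=polar(rd,76); s=(r>24)&(r<46)
    out["red"]=(np.degrees(np.arctan2(*P[s].mean(0)[::-1])),r[s].max() if s.any() else 0,s.sum())
    return out
E
python3 - <<'E'
from fit import *
o=np.load("gauge.npy",allow_pickle=True).item(); c=cam("wrist",o); im=cv2.imread("pics/w_gauge.png")
g=gauge(im,c); print(g)
ctr=g["circ"][0]
A=cv2.resize(im[120:280,190:350],(400,400),interpolation=cv2.INTER_CUBIC)
def dot(A,c,X,off,k,col): 
    u,v=(proj(c,X)-off)*k+k/2; cv2.circle(A,(int(u),int(v)),3,col,-1)
dot(A,c,(*ctr,112),(190,120),2.5,(255,0,0))
for n in("green","red"):
    a=np.radians(g[n][0]); dot(A,c,(ctr[0]+42*np.cos(a),ctr[1]+42*np.sin(a),76),(190,120),2.5,(255,0,255))
o=np.load("valve.npy",allow_pickle=True).item(); c=cam("wrist",o); im=cv2.imread("pics/w_valve.png")
hsv=cv2.cvtColor(im,cv2.COLOR_BGR2HSV).astype(int); H,S,V=hsv[...,0],hsv[...,1],hsv[...,2]
red=big(((H<8)|(H>172))&(S>150)&(V>90),(270,204)); h=cv2.convexHull(edge(red))[:,0]
P=np.array([toplane(c,q,105) for q in h]); w,r=circ(P)
for _ in range(3):
    e=abs(np.hypot(*(P[:,:2]-w).T)-r); P2=P[e<2]; w,r=circ(P2)
print("wheel",w,r,len(P),len(P2))
jj,ii=np.mgrid[0:420,0:560]; k=(V<60)&(np.hypot(ii-270,jj-204)<80); k=big(k,(275,160)); x,y,ww,hh=cv2.boundingRect(k.astype(np.uint8)); print("black",x,y,ww,hh)
ang=[]
# fit handle angle by matching silhouettes
best=[]
def ring(X): 
    t=np.linspace(0,2*np.pi,24); return [proj(c,(X[0]+11.5*np.cos(a),X[1]+11.5*np.sin(a),X[2])) for a in t]
for a in np.arange(-180,180,2):
    X=w+50*np.array([np.cos(np.radians(a)),np.sin(np.radians(a))])
    hu=cv2.convexHull(np.array(ring((*X,115))+ring((*X,165)),np.float32)); m=np.zeros((420,560),np.uint8); cv2.fillConvexPoly(m,np.round(hu).astype(int),1)
    best.append(((m&k).sum()/(m|k).sum(),a))
best.sort(); print(best[-3:]); a=np.radians(best[-1][1]); X=w+50*np.array([np.cos(a),np.sin(a)])
B=cv2.resize(im[120:280,190:350],(400,400),interpolation=cv2.INTER_CUBIC)
for p in ring((*X,165))+ring((*X,115)): cv2.circle(B,tuple(int(q) for q in (p-(190,120))*2.5+1),1,(255,0,255),-1)
dot(B,c,(*w,112),(190,120),2.5,(255,0,0)); print("handle",X)
cv2.imwrite("pics/v3.png",cv2.hconcat([A,B]))
E
```

```text
{'circ': (array([521.87897182, 134.58225711]), np.float64(57.332027091860745)), 'green': (np.float64(110.63244143185105), np.float64(39.729951572042026), np.int64(68)), 'red': (np.float64(63.837389505295285), np.float64(40.17660862853115), np.int64(66))}
wheel [ 508.47873447 -120.1978012 ] 57.34131912392737 37 37
black 263 145 30 36
[(np.float64(0.5901778154106689), np.int64(68)), (np.float64(0.5915254237288136), np.int64(72)), (np.float64(0.5920271416454622), np.int64(70))]
handle [525.57974163 -73.21317016]
```

View pics/v3.png

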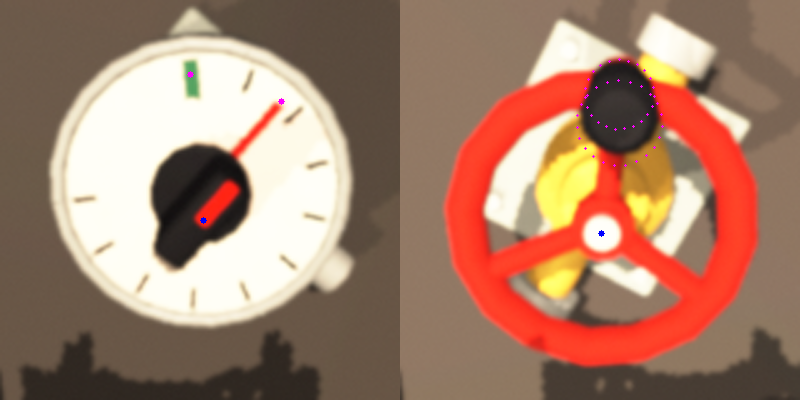

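```bash
cat >> fit.py <<'E'
from scipy.optimize import least_squares
def dial(im,c,guess=(524,131),z=75,r=55):
    hsv=cv2.cvtColor(im,cv2.COLOR_BGR2HSV); p=proj(c,(*guess,72))
    w=big((hsv[...,1]<70)&(hsv[...,2]>150),p)
    P=np.array([toplane(c,q,z)[:2] for q in edge(w)])
    f=least_squares(lambda x:np.hypot(*(P-x[:2]).T)-x[2],[*guess,r],loss="soft_l1",f_scale=0.5).x
    e=abs(np.hypot(*(P-f[:2]).T)-f[2]); return f[:2],f[2],(e<1).mean()
E
python3 - <<'E'
from fit import *
o=np.load("gauge.npy",allow_pickle=True).item(); c=cam("wrist",o); im=cv2.imread("pics/w_gauge.png")
d=dial(im,c); print(d); print(gauge(im,c,d[0]))
c=cam("top");im=cv2.imread("pics/top0.png"); print(dial(im,c))
E
```

```text
(array([520.40403129, 133.60071212]), np.float64(55.200267205440966), np.float64(0.8471849865951743))
{'green': (np.float64(108.16815048850147), np.float64(40.165438031736436), np.int64(68)), 'red': (np.float64(62.33697451891611), np.float64(41.69687736090855), np.int64(73))}
(array([ 660.49183891, -304.1910151 ]), np.float64(476.37398316829945), np.float64(0.01330603889457523))
```

```bash
python3 - <<'E'
from fit import *
def st(s):
    o=get_obs(); print(s,round(o["t"],2),o["tcp_pos"].round(2),o["ee_rot"].round(2),"F",o["wrist_force"].round(2),"M",o["moment"].round(3),"w",round(o["grip_width"],2)); return o
x,y=520.4,133.6; yaw=62.3-90
goto([x,y,170],[180,0,yaw]); grip(40,25)
move_l([x,y,104],speed=80); wait(0.2); st("down")
im=get_image("wrist"); cv2.imwrite("pics/w_knob.png",im[:,:,::-1])
grip(0,25); wait(0.3); st("closed")
E
```

```text
down 7.34 [520.97 133.71 104.76] [-1.7995e+02 -7.0000e-02 -2.7700e+01] F [ 0.18  0.64 -0.58] M [-0.05  -0.005 -0.016] w 39.93
closed 8.03 [520.61 133.58 104.29] [-1.7999e+02 -2.0000e-02 -2.7700e+01] F [-0.99 -0.16  2.83] M [-0.091  0.061 -0.018] w 13.63
```

View pics/w_knob.png

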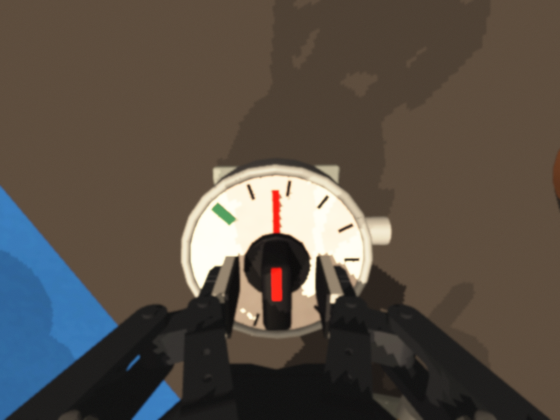

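```bash
python3 - <<'E'
from fit import *
def st(s):
    o=get_obs(); print(s,round(o["t"],2),o["tcp_pos"].round(2),o["ee_rot"].round(2),"F",o["wrist_force"].round(2),"M",o["moment"].round(3),"w",round(o["grip_width"],2)); return o
def look(n):
    o=get_obs(); im=get_image("wrist")[:,:,::-1].copy(); cv2.imwrite(f"pics/{n}.png",im); c=cam("wrist",o)
    d=dial(im,c,(520.5,133.6)); print(n,d); print(gauge(im,c,d[0]),gauge(im,c,np.array([520.5,133.6])))
x,y=520.4,133.6
look("k0")
for dy in (15,30,45.8):
    q=solve_ik([x,y,104],[180,0,62.3-90+dy]); move_l([x,y,104],[180,0,62.3-90+dy],speed=20); st(dy)
wait(0.3); st("end"); look("k1")
E
```

```text
k0 (array([521.29432977, 134.62000976]), np.float64(53.41530335680426), np.float64(0.3516320474777448))
{'green': (np.float64(110.42995289607633), np.float64(39.56115253170526), np.int64(222)), 'red': (np.float64(61.604979452038144), np.float64(40.910550274109426), np.int64(292))} {'green': (np.float64(108.86228939495308), np.float64(40.25418025942286), np.int64(222)), 'red': (np.float64(61.24367998723226), np.float64(42.191965396321606), np.int64(285))}
15 8.49 [520.34 133.68 104.28] [-1.800e+02  2.000e-02 -1.282e+01] F [-1.75 -0.65  4.5 ] M [0.004 0.329 0.072] w 13.13
30 8.9 [520.02 133.71 104.28] [-1.7999e+02  6.0000e-02  2.2000e+00] F [-2.62  0.08  5.87] M [-0.036  0.434  0.023] w 13.18
45.8 9.32 [519.71 133.64 104.27] [-1.7997e+02  1.0000e-01  1.8010e+01] F [-3.33 -0.79  7.2 ] M [-0.039  0.61  -0.012] w 13.62
end 9.62 [519.71 133.65 104.25] [-1.7997e+02  1.0000e-01  1.8010e+01] F [-4.29 -0.19  6.76] M [-0.061  0.575  0.035] w 13.7
k1 (array([520.87316752, 137.07151615]), np.float64(51.201379820623146), np.float64(0.21536144578313254))
{'green': (np.float64(110.05233126283788), np.float64(41.28582108919348), np.int64(76)), 'red': (np.float64(115.26320580384004), np.float64(39.43676804322329), np.int64(324))} {'green': (np.float64(108.06441144381593), np.float64(44.4437509338389), np.int64(76)), 'red': (np.float64(108.49659077726554), np.float64(42.53920167573136), np.int64(308))}
```

```bash
python3 - <<'E'
from fit import *
x,y=519.8,133.6
grip(40); move_l([x,y,150],speed=100)
for n,(dx,dy,z,yaw) in {"r1":(0,0,195,18),"r2":(0,0,195,-20)}.items():
    move_l([x+dx,y+dy,z],[180,0,yaw],speed=150); wait(0.3)
    o=get_obs(); im=get_image("wrist")[:,:,::-1].copy(); cv2.imwrite(f"pics/{n}.png",im); c=cam("wrist",o)
    d=dial(im,c,(520.5,133.6)); print(n,o["t"],d); print(gauge(im,c,d[0]),gauge(im,c,np.array([520.4,133.6])))
    u,v=proj(c,(520,134,76)).astype(int); A=cv2.resize(im[v-60:v+60,u-60:u+60],(400,400),interpolation=cv2.INTER_CUBIC); cv2.imwrite(f"pics/{n}c.png",A)
cv2.imwrite("pics/v4.png",cv2.hconcat([cv2.imread("pics/r1c.png"),A]))
E
```

```text
r1 11.4083 (array([520.31227102, 133.7622365 ]), np.float64(54.949696175594156), np.float64(0.823076923076923))
{'green': (np.float64(107.97609331433202), np.float64(44.52044098823622), np.int64(20)), 'red': (np.float64(108.12771410194385), np.float64(42.30538724451308), np.int64(106))} {'green': (np.float64(108.01888823441335), np.float64(44.70178405000611), np.int64(20)), 'red': (np.float64(108.18369579564552), np.float64(42.486120219536176), np.int64(106))}
r2 12.575 (array([521.01627887, 133.8821635 ]), np.float64(55.74755615969069), np.float64(0.7058823529411765))
{'green': (np.float64(109.35504688948727), np.float64(44.5656532871765), np.int64(16)), 'red': (np.float64(108.83954006107608), np.float64(41.92579769099259), np.int64(83))} {'green': (np.float64(108.48829601158539), np.float64(44.632727949183135), np.int64(16)), 'red': (np.float64(107.69392415742193), np.float64(42.01742385630766), np.int64(83))}
```

View pics/v4.png

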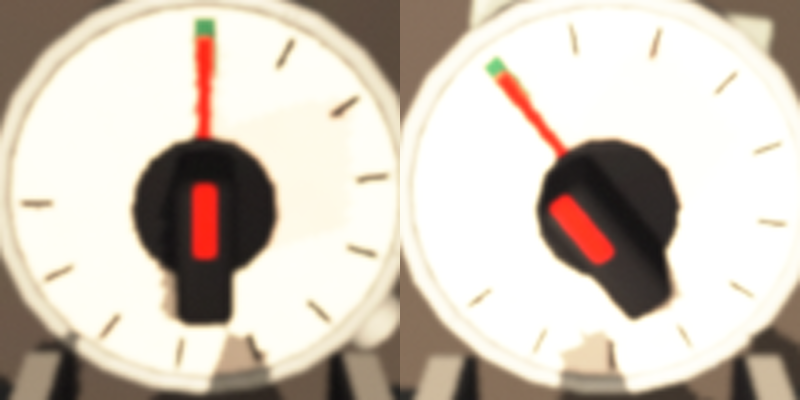

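```bash
python3 - <<'E'
from fit import *
o=np.load("valve.npy",allow_pickle=True).item(); c=cam("wrist",o)
px=lambda X,Y:((X-400)/2.5+190,Y/2.5+120)
a=[toplane(c,px(*p),20)[:2] for p in((565,20),(748,125),(645,295))]
for i,j in((0,1),(1,2)): d=a[j]-a[i]; print("edge",np.hypot(*d),np.degrees(np.arctan2(d[1],d[0])))
move_l([519.8,133.6,240],speed=200)
goto([507,-154,240],[180,0,-13]); wait(0.3)
o=get_obs(); np.save("valve2.npy",o,allow_pickle=True); im=get_image("wrist")[:,:,::-1].copy(); cv2.imwrite("pics/w_valve2.png",im); c=cam("wrist",o); print(o["t"],o["tcp_pos"])
hsv=cv2.cvtColor(im,cv2.COLOR_BGR2HSV).astype(int); H,S,V=hsv[...,0],hsv[...,1],hsv[...,2]
hub=proj(c,(508.5,-120.2,112)); hd=proj(c,(525.6,-73.2,165)); print("pred hub",hub,"handle",hd)
red=big(((H<8)|(H>172))&(S>150)&(V>90),hub); P=np.array([toplane(c,q,105)[:2] for q in edge(red)])
f=least_squares(lambda x:np.hypot(*(P-x[:2]).T)-57,[508.5,-120.2],loss="soft_l1",f_scale=.5).x; print("wheel",f)
jj,ii=np.mgrid[0:420,0:560]; k=big((V<70)&(np.hypot(ii-hd[0],jj-hd[1])<45),hd); x,y,w,h=cv2.boundingRect(k.astype(np.uint8)); print("blob",x,y,w,h)
for z in(165,143,115):
    q=toplane(c,(x+w/2-.5,y+h/2-.5),z)[:2]; d=q-f; print(z,q,np.hypot(*d),np.degrees(np.arctan2(d[1],d[0])))
A=cv2.resize(im[40:240,180:380],(600,600),interpolation=cv2.INTER_CUBIC); cv2.imwrite("pics/v5.png",A)
E
```

```text
edge 96.36145358587737 -41.95329124433134
edge 98.09676062378317 -131.17210327005702
14.4083 [ 507.25073962 -153.04881862  239.99663235]
pred hub [269.31103733 170.89727157] handle [276.35695942 109.80769213]
wheel [ 507.85800323 -120.82035029]
blob 261 90 31 35
165 [525.75623818 -71.51280684] 52.45551119991163 70.04951689240328
143 [525.69499349 -71.39034111] 52.54982424679471 70.15784563445152
115 [525.6170457  -71.23447565] 52.6701296125604 70.29515682862676
```

View pics/v5.png

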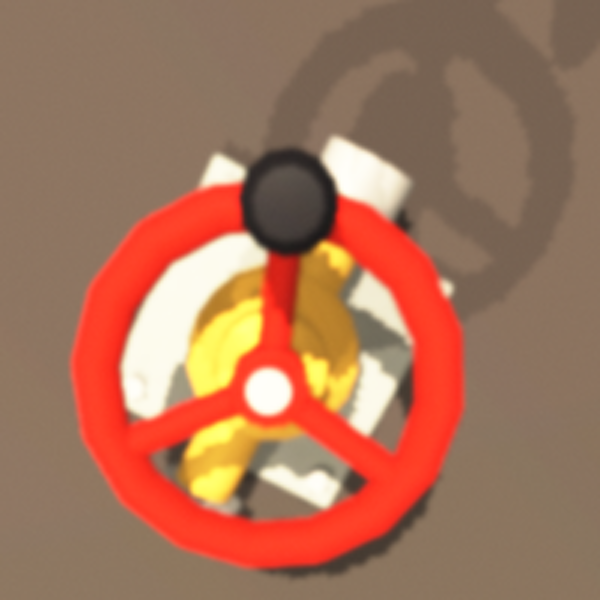

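```bash
cat > crank.py <<'E'
from fit import *
import json
Z=143.0; YAW=-13
def pos(C,a,r=50): return [C[0]+r*np.cos(np.radians(a)),C[1]+r*np.sin(np.radians(a)),Z]
def state(C,a,log=None):
    o=get_obs(); d=o["tcp_pos"][:2]-C; u=np.array([np.cos(np.radians(a)),np.sin(np.radians(a))])
    act=np.degrees(np.arctan2(d[1],d[0])); act=a+(act-a+180)%360-180
    F=o["wrist_force"]; return dict(t=o["t"],cmd=a,act=act,r=np.hypot(*d),Fr=F[:2]@u,Ft=F[:2]@np.array([-u[1],u[0]]),Fz=F[2],p=o["tcp_pos"].tolist(),w=o["grip_width"])
def show(s): print(" ".join(f"{k}={s[k]:.2f}" for k in("t","cmd","act","r","Fr","Ft","Fz","w")))
E
python3 - <<'E'
from crank import *
C=np.array([508.2,-120.5]); a=70.1
p=pos(C,a); goto([p[0],p[1],215],[180,0,YAW]); grip(70,60); wait(.2); show(state(C,a))
move_l(p,speed=100); wait(.3); show(state(C,a)); 
im=get_image("wrist")[:,:,::-1]; cv2.imwrite("pics/w_h.png",im)
grip(0,60); wait(.3); show(state(C,a))
L=[]
while a>40:
    a-=10; move_l(pos(C,a),speed=50); s=state(C,a); show(s); L.append(s)
    if abs(s["Ft"])>15: break
json.dump(dict(C=C.tolist(),a=a,L=L),open("crank.json","w"))
E
```

```text
t=15.50 cmd=70.10 act=70.02 r=49.74 Fr=0.26 Ft=-0.67 Fz=0.25 w=70.04
t=16.67 cmd=70.10 act=69.60 r=50.04 Fr=0.33 Ft=0.17 Fz=-0.56 w=70.00
t=17.52 cmd=70.10 act=70.17 r=49.99 Fr=-0.64 Ft=2.01 Fz=4.02 w=21.37
t=17.84 cmd=60.10 act=59.23 r=49.94 Fr=-1.42 Ft=-0.06 Fz=3.11 w=21.38
t=18.17 cmd=50.10 act=49.48 r=49.92 Fr=-0.92 Ft=0.10 Fz=3.85 w=21.64
t=18.49 cmd=40.10 act=39.79 r=49.92 Fr=-1.58 Ft=-0.66 Fz=3.38 w=21.70
t=18.82 cmd=30.10 act=29.99 r=49.85 Fr=-2.99 Ft=0.45 Fz=5.09 w=21.20
```

```bash
python3 - <<'E'
from crank import *
im=get_image("wrist")[:,:,::-1]; cv2.imwrite("pics/w_h2.png",im)
a=[cv2.resize(cv2.imread(f"pics/{n}.png"),(400,300)) for n in("w_h","w_h2")]
cv2.imwrite("pics/v6.png",cv2.hconcat(a)); s=state(np.array([508.2,-120.5]),30.1); show(s)
E
```

```text
t=18.87 cmd=30.10 act=29.97 r=49.87 Fr=-1.58 Ft=0.25 Fz=5.56 w=21.66
```

View pics/v6.png

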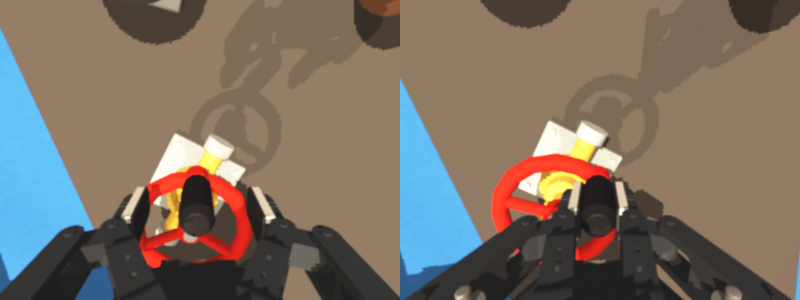

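```bash
python3 - <<'E'
from crank import *
D=json.load(open("crank.json")); C=np.array(D["C"]); a=D["a"]; L=D["L"]; stop=False
while a>-250 and not stop:
    fine=(-55<a<-28) or a<-205
    st=2.5 if fine else 10
    a-=st; move_l(pos(C,a),speed=25 if fine else 50); s=state(C,a); L.append(s)
    if fine or int(a)%3==0: show(s)
    if s["Ft"]>10 or s["act"]-a>3 or abs(s["Fr"])>15: stop=True; print("STOP"); show(s)
json.dump(dict(C=C.tolist(),a=a,L=L),open("crank.json","w"))
P=np.array([s["p"][:2] for s in L]); from fit import circ; print(circ(P))
E
```

```text
t=19.84 cmd=0.10 act=0.43 r=49.79 Fr=-2.35 Ft=-1.04 Fz=5.48 w=21.28
t=20.17 cmd=-9.90 act=-9.46 r=49.78 Fr=-2.06 Ft=-0.24 Fz=5.27 w=21.38
t=21.07 cmd=-32.40 act=-32.32 r=49.81 Fr=-2.22 Ft=2.34 Fz=5.19 w=21.79
t=21.32 cmd=-34.90 act=-34.78 r=49.82 Fr=-1.82 Ft=1.61 Fz=5.58 w=21.68
t=21.57 cmd=-37.40 act=-37.34 r=49.82 Fr=-2.32 Ft=2.59 Fz=4.92 w=21.54
t=21.82 cmd=-39.90 act=-39.93 r=49.84 Fr=-2.17 Ft=3.10 Fz=5.40 w=21.60
t=22.07 cmd=-42.40 act=-42.48 r=49.85 Fr=-2.00 Ft=1.33 Fz=4.97 w=21.50
t=22.32 cmd=-44.90 act=-45.03 r=49.86 Fr=-2.83 Ft=2.06 Fz=5.86 w=21.65
t=22.57 cmd=-47.40 act=-47.58 r=49.86 Fr=-3.13 Ft=2.11 Fz=5.53 w=21.59
t=22.82 cmd=-49.90 act=-50.11 r=49.86 Fr=-3.19 Ft=0.53 Fz=5.82 w=21.66
t=23.07 cmd=-52.40 act=-52.65 r=49.88 Fr=-3.11 Ft=1.69 Fz=5.83 w=21.44
t=23.32 cmd=-54.90 act=-55.20 r=49.89 Fr=-3.36 Ft=2.57 Fz=5.38 w=21.27
t=23.57 cmd=-57.40 act=-57.68 r=49.93 Fr=-3.42 Ft=1.29 Fz=5.55 w=21.33
t=24.54 cmd=-87.40 act=-88.08 r=50.06 Fr=-3.74 Ft=-0.34 Fz=6.51 w=21.41
t=25.52 cmd=-117.40 act=-117.46 r=50.18 Fr=-3.00 Ft=0.69 Fz=5.42 w=21.47
t=26.49 cmd=-147.40 act=-148.16 r=50.25 Fr=-1.03 Ft=-0.10 Fz=5.63 w=21.31
t=27.47 cmd=-177.40 act=-179.01 r=50.27 Fr=-1.48 Ft=-1.09 Fz=6.53 w=21.77
t=28.44 cmd=-207.40 act=-208.28 r=50.35 Fr=-2.97 Ft=-1.02 Fz=4.98 w=21.42
t=28.69 cmd=-209.90 act=-210.15 r=50.31 Fr=-2.37 Ft=0.08 Fz=6.40 w=21.83
t=28.94 cmd=-212.40 act=-212.43 r=50.33 Fr=-1.71 Ft=1.52 Fz=6.21 w=21.37
t=29.19 cmd=-214.90 act=-214.84 r=50.31 Fr=-2.77 Ft=1.59 Fz=5.40 w=21.71
t=29.44 cmd=-217.40 act=-217.30 r=50.30 Fr=-2.28 Ft=1.71 Fz=5.92 w=21.89
t=29.69 cmd=-219.90 act=-219.71 r=50.31 Fr=-1.86 Ft=1.39 Fz=5.25 w=21.34
t=29.94 cmd=-222.40 act=-220.92 r=50.30 Fr=-2.04 Ft=4.93 Fz=7.71 w=21.54
t=30.19 cmd=-224.90 act=-221.20 r=50.27 Fr=-2.49 Ft=11.44 Fz=10.08 w=21.29
STOP
t=30.19 cmd=-224.90 act=-221.20 r=50.27 Fr=-2.49 Ft=11.44 Fz=10.08 w=21.29
(array([ 507.94121533, -120.46695234]), np.float64(50.06551522687439))
```

```bash
python3 - <<'E'
from crank import *
D=json.load(open("crank.json")); C0=np.array(D["C"]); C=np.array([507.94,-120.47])
q=np.array(pos(C0,-220.6,50.3))[:2]-C; a0=np.degrees(np.arctan2(q[1],q[0]))-360; T=a0+720
wait(.3); s=state(C,D["a"]); show(s); print("a0",a0,"T",T)
n=48; L=[]
for a in [*np.linspace(a0,T-15,n)[1:],T-10,T-6,T-3,T-1.5]:
    move_l(pos(C,a),speed=70 if a<T-14 else 30); s=state(C,a); L.append(s)
    if len(L)%8==0 or a>T-14: show(s)
    if s["Ft"]<-15 or abs(s["Fr"])>20 or s["w"]<19 or abs(s["act"]-a)>4: print("ABORT"); show(s); break
wait(.3); s=state(C,a); show(s)
json.dump(dict(C=C.tolist(),a=a,T=T,L=L),open("crank2.json","w"))
print(circ(np.array([s["p"][:2] for s in L])))
E
```

```text
t=30.49 cmd=-224.90 act=-221.34 r=50.06 Fr=-3.61 Ft=11.33 Fz=9.86 w=21.69
a0 -220.76750981245215 T 499.23249018754785
t=33.22 cmd=-100.77 act=-100.89 r=49.93 Fr=1.76 Ft=1.06 Fz=6.63 w=21.90
t=35.88 cmd=19.23 act=21.37 r=50.04 Fr=0.76 Ft=0.78 Fz=7.48 w=21.44
t=38.55 cmd=139.23 act=139.83 r=50.16 Fr=-5.23 Ft=0.94 Fz=4.86 w=21.50
t=41.22 cmd=259.23 act=258.33 r=49.91 Fr=2.28 Ft=0.54 Fz=7.26 w=21.77
t=43.88 cmd=379.23 act=381.37 r=50.00 Fr=2.21 Ft=0.15 Fz=6.30 w=21.42
t=46.51 cmd=489.23 act=489.90 r=50.15 Fr=-4.37 Ft=-0.24 Fz=4.92 w=21.55
t=46.77 cmd=493.23 act=493.61 r=50.16 Fr=-4.91 Ft=0.18 Fz=4.68 w=21.58
t=47.02 cmd=496.23 act=496.40 r=50.17 Fr=-5.60 Ft=-0.70 Fz=5.57 w=21.59
t=47.27 cmd=497.73 act=497.65 r=50.15 Fr=-4.76 Ft=-1.39 Fz=3.22 w=21.65
t=47.58 cmd=497.73 act=497.64 r=50.14 Fr=-4.86 Ft=-1.91 Fz=4.53 w=21.74
(array([ 507.90117009, -120.3524182 ]), np.float64(50.02414374124199))
```

```bash
python3 - <<'E'
from crank import *
D=json.load(open("crank2.json")); C=np.array(D["C"]); T=D["T"]
a=T; move_l(pos(C,a),speed=20); wait(.4); s=state(C,a); show(s)
if T-s["act"]>0.15: a+=T-s["act"]; move_l(pos(C,a),speed=20); wait(.4); show(state(C,a))
im=get_image("wrist")[:,:,::-1]; cv2.imwrite("pics/w_end.png",im)
t=get_image("top")[:,:,::-1]
cv2.imwrite("pics/v7.png",cv2.hconcat([cv2.resize(im,(400,300)),cv2.resize(t[130:300,110:450],(400,300))]))
E
```

```text
t=48.23 cmd=499.23 act=499.05 r=50.12 Fr=-5.31 Ft=-2.37 Fz=5.14 w=21.51
t=48.88 cmd=499.42 act=499.08 r=50.16 Fr=-5.15 Ft=-2.59 Fz=4.75 w=21.47
```

View pics/v7.png

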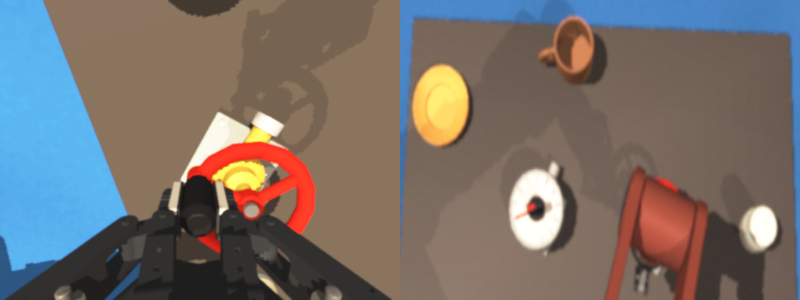

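```bash
python3 - <<'E'
from crank import *
s=get_obs(); print(s["t"],s["grip_width"],s["qvel"].round(2)); print(sign_off())
E
```

```text
48.975 21.361365407434786 [ 0.06  0.05 -0.    0.04 -0.    0.04]
the job is handed in; nothing more can be done
None
```

The job is done and handed in at 49 s. The gauge went first, then the valve, and the gripper still holds the handle with the wheel still.

- **Gauge:** I turned the knob about 46° anticlockwise and released it. In the first view after release, the red pointer and the green mark agree within about 0.2°. A second view from another yaw gave 0.5–0.8°, because the pointer covers most of the mark and only its end could be measured.
- **Valve:** I turned the wheel clockwise about 291°, to the stop. Contact showed as the reaction at the handle rising to 11 N, at the direction the valve foot suggested (measured −221°, expected about −222°). I then backed it off two full turns.
    - **Final angle:** it reads about 0.15° short of exactly two turns. Grip compliance adds roughly 0.2–0.3° of uncertainty.
    - **Not checked:** I took no picture at the closed stop, so the two-turn count rests on the arm's position and the force reading, not on a visual comparison.
- **Last checks:** the final pictures show the handle between the pads, the pointer on zero, and the mug, jar and dish where they were, judged by eye. The grip width reads about 21.4 mm on the 23 mm handle; the knob also read a little under its nominal width. The largest force I logged was about 11 N at the handle.

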